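# Clip a tube rack onto a laboratory shaker and start it

### The job

Fit the small tube rack, the one with a stepped foot at each end, onto the shaker: carry it level and press it gently down between the platform's two spring clips until it is fully home and both clips have snapped in over its feet. Then, with the rack clipped in and not before, let go of it and start the shaker with a full press on its push button. Leave the larger rack, the loose tube and the pen where they are.

Things in the scene. Friction and masses are not known exactly. Their poses are not given: they have to be found in the camera images.
- rack_mid (a point): Centre of the loose shaker rack, 21 mm above its underside. One-piece plastic rack of 13 fixed capped tubes, long axis y, usable either way round, left or right of the shaker on the bench. Block 54 (x) by 100 (y) by 42 mm high, flat upright sides to grip across x; tube caps reach 60 mm above the underside; a foot at each y end. 0.17 to 0.34 kg.
- rack_foot (a point): Middle of the flat top of the rack's +y foot, 55 mm from the rack's centre and 13.5 mm above its underside. The foot stands out 10 mm from the block (120 mm over both feet), is 53 mm wide, and its lower end edge is chamfered 6 mm at 45 degrees. The -y foot is its mirror image.
- shaker: The shaker, fixed: a white box, 195 (x) by 200 (y) by 80 mm high, with its control panel on the side towards the robot (-x) and a metal platform, 84 by 124 mm, on top. Origin on the bench below the platform's centre; x from panel to platform, y to the left, z up.
- platform (a point): Centre of the platform's top face, 98 mm above the bench, axes as the shaker's; the clips stand at its +y and -y ends. Rails along its long sides, 7 mm high and 70 mm long, have inner edges at x = +-31 mm, bevelled outwards to +-37 mm at the top. A rack clipped in stands with rack_mid 21 mm above this point, centred, its long axis along y (either way round).
- left_bead (a point): Middle of the left clip's bead: a rounded bar of 3 mm radius along x, 34 mm long, 17 mm above the platform's top and 59 mm from its centre. Above it a tab flares outwards to 68 mm from the centre, 31 mm above the platform's top; below it a steel leaf. The right clip is its mirror image at -y.
- clip_left (a joint): Angle of the left spring clip (+y end), hinged 12 mm below the platform's top: 0 rad = sprung home, grows as it is spread outwards, about 0.15 while a foot passes the bead, then it snaps back to 0 over the foot. Pressing the rack past both clips takes about 10 to 16 N downwards, from where its underside is about 17 mm above the platform.
- clip_right (a joint): Angle of the right spring clip (-y end), the mirror image of the left one: 0 rad = sprung home, grows as it is spread outwards.
- start_button_top (a point): Centre of the top face of the shaker's start button, a round white push button of 22 mm diameter in a round black collar of 38 mm, on the control panel nearest the robot, near its right-hand (-y) end; the top face is 102 mm above the bench, 10 mm above its collar. It is pressed straight down.
- start_button (a joint): Travel of the start button: 0 = up, 0.005 m = fully down; springs back up by itself. Fully down takes 5 N.
- bench_rack_mid (a point): Bystander: centre of a larger loose bench rack of the same plastic, 70 by 134 mm and 40 mm high (58 mm with its tubes), square ends without feet, on the other side of the shaker.
- pen: Bystander: a marker pen of 13 mm diameter, 135 mm long, lying on the bench near the robot; origin on the bench below its middle, lying along its x.
- loose_tube: Bystander: a single capped tube of 13 mm diameter, 45 mm high, standing on the bench near the robot; origin at the centre of its underside.

How it is judged (in metres and radians):
On the way, in this order (a step that is already met when the one before it is completed fails the run):
1. the rack is fully down on the platform, square between the clips, and both clips have sprung back over its feet (z of rack_mid in the frame of platform between 0.018 and 0.0235 m and x of rack_mid in the frame of platform between -0.006 and 0.006 m and y of rack_mid in the frame of platform between -0.006 and 0.006 m and angle between the y axis of rack_mid and the y axis of platform, either way round below 0.1 rad and angle between rack_mid's own z axis and vertical below 0.05 rad and value of joint each of clip_left, clip_right below 0.05 rad), for 0.2 s.
2. the start button is pressed fully (value of joint start_button above 0.004 m), for 0.05 s.
At the end, for the whole second after the job is handed in: Rack centre 18 to 23.5 mm above the platform's top and within 6 mm of its centre both ways, long axis within 0.10 rad of the clips' line, upright within 0.05 rad, both clips home (under 0.05 rad), rack at rest; the start button, pressed at least 4 mm after that, is up again (under 1 mm) (all of step 1 and linear speed of shaker_rack below 0.02 m/s and value of joint start_button below 0.001 m); the robot touches nothing.
It fails at once if the start button is pressed (over 3 mm) while the rack is not clipped in (value of joint start_button above 0.003 m and not (z of rack_mid in the frame of platform between 0.018 and 0.0235 m and x of rack_mid in the frame of platform between -0.006 and 0.006 m and y of rack_mid in the frame of platform between -0.006 and 0.006 m and angle between the y axis of rack_mid and the y axis of platform, either way round below 0.1 rad and angle between rack_mid's own z axis and vertical below 0.05 rad and value of joint each of clip_left, clip_right below 0.05 rad)).
It fails at once if the rack is tipped by more than 0.5 rad (about 30 degrees) (angle between rack_mid's own z axis and vertical above 0.5 rad).
It fails at once if the rack is dropped or slammed onto the shaker: faster than 0.6 m/s within 50 mm of the seat (distance between rack_mid and platform below 0.05 m and linear speed of shaker_rack above 0.6 m/s).
It fails at once if the larger rack, the loose tube or the pen is moved by more than 30 mm (distance of any of bench_rack_mid, pen, loose_tube from where it was at the start of the episode above 0.03 m).
It also fails if it takes over 48 s, if anything falls off the work surface, if the arm or the gripper's body presses on something with over 40 N, if the wrist force passes 120 N, or if a joint passes its speed limit or range.

### The arm

A 6-joint arm with a two-finger parallel gripper is mounted at the origin on the work surface. World frame = base frame: x ahead of the robot, y to its left, z up, the work surface at z = 0. Lengths are in mm, angles in rad, forces in N, time in s.
With the tool pointing down it reaches from about 350 to 975 mm from the base axis. Payload 7.1 kg.
Tool frame: the origin (TCP) lies between the finger pads; the fingertips stand 19 mm ahead of it and the grasp point (between the pads) is the TCP; y points along the fingers, z is the direction in which the jaws open and shut, and the axes are right-handed (so a half turn about y gives the same grasp; the last joint's range is limited). The gripper opens to 88 mm and grips with 3 to 60 N. Pads are 20 mm wide; open, the fingers measure 115 mm over their backs; the gripper's body (75 mm by 178 mm) begins 61 mm behind the grasp point.
Start: joints at [-1.146, 0.423, 1.63, -0, 1.089, -0.019], TCP at [268.374, -564.429, 241.675] pointing down, gripper open.
Joint ranges: [-3, 3], [-0.9, 2.11], [0.09, 2.58], [-1.31, 4.45], [0.11, 2.69], [-2.54, 2.54]. Speed limits (rad/s): [2.39, 2.39, 3.01, 3.14, 3.14, 3.14].

### API

Orientations are given as a rotation vector (axis times angle).
In Python, from workcell import ctrl gives the robot as it stands.
- The arm moves only by the tool servo_tool, never from a script. Its argument "moves" is text: rows parted by semicolons, each of 6 numbers parted by spaces: the shift along the world's x, y, z in m, then the turn, a rotation vector about the world's x, y, z in degrees. A call has 1 to 8 rows; each row is the pose to reach, as a shift and turn from the pose commanded when the call began; what a row does not reach only later rows make up. A row lasts 1/8 s, in which the tool goes at most 62.5 mm and 10.7 degrees, less where a joint would pass 70% of its speed; a pose out of reach is approached as far as the arm can. A call with a gripper value outside its range is refused whole. "hand" is the closure in counts, from 0 (fully open) to 255 (shut), set as the call begins (left out, the last holds). The fingers move at their own pace and stop on an object; the grip force is fixed at half the most. Time passes only in rows, so rows that repeat a pose let the fingers close. It gives the time, the measured TCP pose, the force and the opening at its end, in the units of the state.
- ctrl.get_obs(): the state, without advancing time (a new reading comes with each control period).
- ctrl.get_image(name): name is "scene" or "top" or "wrist"; returns a dict with "pixels" (400x640x3 uint8, red, green, blue), "depth" (400x640 float32, mm along the optical axis (not along the pixel's ray), 0 where there is no reading), "vertical_fov" (degrees; the focal length in pixels is half the picture's height over the tangent of half this angle, whatever the lens; pixels are square), "cx", "cy" (the principal point, pixels), "k1" (the pictures are not rectified: a ray, as slopes to the right and down, at radius r is drawn at 1 + k1 r^2 times it, then the intrinsics apply), "xyz" and "attitude" of the camera in the world; the wrist camera has in their place "T_tool_cam" (4x4, takes a point from camera to tool coordinates, whose origin is the TCP and whose axes are the tool frame's). Camera axes: x right, y up, looking along -z (the intrinsics and any distortion apply to the point x, -y, -z); pixel columns grow to the right and rows downward; lengths in mm; the calibration is good to about 2 mm. A picture is of the moment at which its call begins: read the wrist's pose just before it.
- ctrl.close_job(): hands the job in, once; it reports no verdict.
The state is a dict: "t": time; "qpos": joint angles; "qvel": joint speeds; "joint_torque": joint torques, N m; "ee_pos": TCP position; "orientation": TCP orientation; "ft_force": force on the tool from outside, world axes, zero at the start; "moment": the same for the moment, N m; "width": finger opening in mm.
Only numpy, scipy, OpenCV 4.12 (cv2) and the standard library are available. Lean on these libraries where they do the work, as an engineer would, in place of code of your own. Each camera call takes 0.05 s, during which the arm holds its last target.

## Working session

There is one attempt and no reset: what is moved stays moved. The work goes in short steps, Python scripts to look and compute and a tool call to move; the robot and the scene stay as the last step left them, time stands still between calls to the robot, and variables do not carry over. Pictures are saved under pics/ and viewed, and the job is handed in when it is done.

Besides the shell and the picture viewer there is one more tool, called after "Emit:" in YAML: its name, and indented under it one key for each argument. servo_tool: Moves the arm, as the interface text tells. Its arguments: {"type":"object","properties":{"moves":{"type":"string"},"hand":{"type":"number"}},"required":["moves"]}

```bash
mkdir -p pics; ls; cat > h.py <<'E'
import numpy as np, cv2, pickle
from scipy.spatial.transform import Rotation as R
E
python3 - <<'E'
from workcell import ctrl
import cv2,pickle,numpy as np
o=ctrl.get_obs();print(o)
d={}
for n in("scene","top","wrist"):
    im=ctrl.get_image(n);d[n]=im
    cv2.imwrite(f"pics/{n}0.png",im["pixels"][:,:,::-1])
    print(n,{k:v for k,v in im.items() if k not in("pixels","depth")}, (im["depth"]>0).mean())
pickle.dump((o,d),open("s0.pkl","wb"))
E
```

```text
pics
{'t': 0.0, 'qpos': array([-1.14600850e+00,  4.23823033e-01,  1.63069201e+00, -9.44257102e-06,
        1.08858859e+00, -1.90033515e-02]), 'qvel': array([ 8.47580763e-04, -4.20556262e-04, -2.64862224e-04,  8.85388917e-04,
       -7.53586140e-05, -6.69506671e-04]), 'joint_torque': array([-3.46929346e-04, -5.44641960e+01, -2.73671025e+01,  6.43755728e-02,
        2.27137335e-02, -1.26802656e-04]), 'ee_pos': array([ 268.15594704, -563.96710579,  240.91200291]), 'orientation': array([-0.44603809,  1.97709933, -1.97410538]), 'ft_force': array([-1.09971427, -0.45940118,  0.26134447]), 'moment': array([-0.00241913, -0.05174973,  0.02819851]), 'width': 87.73512351558179}
scene {'vertical_fov': 42.29509007423033, 'cx': 322.72321043904077, 'cy': 203.0239122645161, 'k1': -0.1377180559687124, 'xyz': array([1024.2454209 , -639.52981684, 1000.48783512]), 'attitude': array([0.73912488, 0.24872256, 0.66939479])} 0.996015625
top {'vertical_fov': 43.81966802710965, 'cx': 323.7937821571509, 'cy': 196.18100301094935, 'k1': 0.02058928305447177, 'xyz': array([ 348.01519404,   32.06998572, 1306.14352476]), 'attitude': array([ 0.10292961, -0.09200554, -1.56602355])} 0.99598828125
wrist {'vertical_fov': 70.52620238823243, 'cx': 314.79522139597896, 'cy': 202.53848871584657, 'k1': 0.016227873801060715, 'T_tool_cam': array([[-6.01733795e-04, -9.68160823e-01, -2.50328303e-01,
        -6.71990815e+01],
       [ 1.76559020e-04,  2.50328242e-01, -9.68161009e-01,
        -1.41958774e+02],
       [ 9.99999803e-01, -6.26772918e-04,  2.03065628e-05,
         7.84968554e-01],
       [ 0.00000000e+00,  0.00000000e+00,  0.00000000e+00,
         1.00000000e+00]])} 0.98828125
```

View pics/scene0.png

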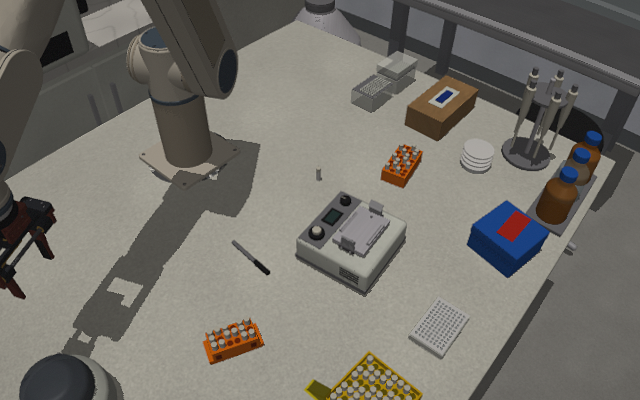

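View pics/top0.png

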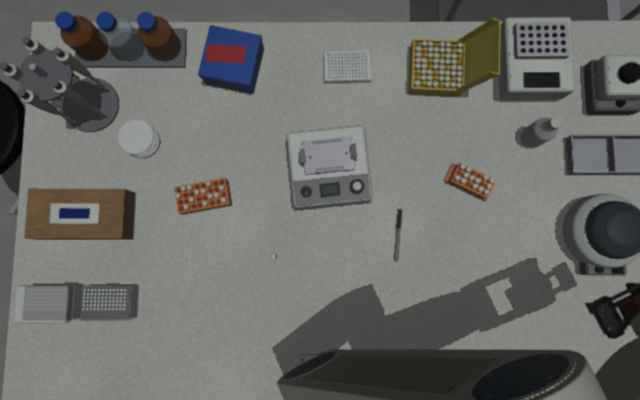

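View pics/wrist0.png

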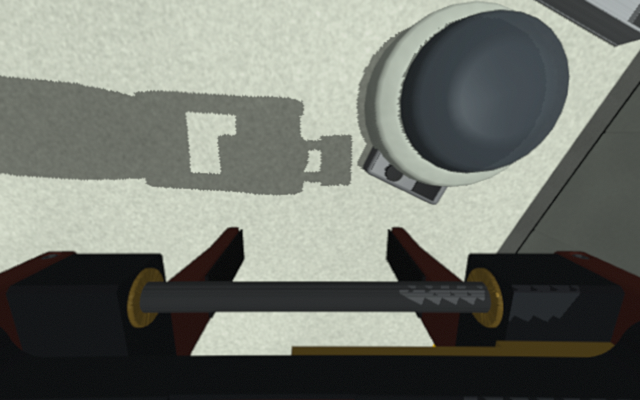

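The top view shows the small orange rack at (470,180), the larger rack at (203,196), the shaker at (330,167), its white button at (357,186), the pen at (398,235) and the tube at (275,256).

```bash
cat > h.py <<'E'
import numpy as np, cv2, pickle
from scipy.spatial.transform import Rotation as R
def cam(im,obs=None):
    if "xyz" in im: return R.from_rotvec(im["attitude"]).as_matrix(), np.array(im["xyz"])
    Rt=R.from_rotvec(obs["orientation"]).as_matrix(); T=im["T_tool_cam"]
    return Rt@T[:3,:3], Rt@T[:3,3]+obs["ee_pos"]
def intr(im):
    f=200/np.tan(np.radians(im["vertical_fov"])/2)
    K=np.array([[f,0,im["cx"]],[0,f,im["cy"]],[0,0,1.]]);return K,np.array([im["k1"],0,0,0.])
def rays(im,px):
    K,D=intr(im); p=cv2.undistortPoints(np.float64(px).reshape(-1,1,2),K,D)[:,0]
    return np.c_[p[:,0],-p[:,1],-np.ones(len(p))]
def onplane(im,px,z,obs=None):
    Rm,c=cam(im,obs); d=rays(im,px)@Rm.T
    return c+d*((z-c[2])/d[:,2])[:,None]
def withdepth(im,px,obs=None):
    px=np.asarray(px).reshape(-1,2);Rm,c=cam(im,obs)
    z=im["depth"][px[:,1].astype(int),px[:,0].astype(int)]
    return c+(rays(im,px)*z[:,None])@Rm.T
def proj(im,P,obs=None):
    Rm,c=cam(im,obs);K,D=intr(im); q=(np.asarray(P).reshape(-1,3)-c)@Rm
    q=q*[1,-1,-1]; return cv2.projectPoints(q,np.zeros(3),np.zeros(3),K,D)[0][:,0]
def orange(im):
    h=cv2.cvtColor(im["pixels"],cv2.COLOR_RGB2HSV)
    return ((h[...,0]<16)&(h[...,1]>150)&(h[...,2]>80)).astype(np.uint8)
E
python3 - <<'E'
from h import *
o,d=pickle.load(open("s0.pkl","rb"))
for n in("top","scene"):
    im=d[n]; m=orange(im); k,l,s,c=cv2.connectedComponentsWithStats(cv2.morphologyEx(m,cv2.MORPH_CLOSE,np.ones((3,3))))
    for i in range(1,k):
        if s[i,4]<60: continue
        ys,xs=np.nonzero(l==i); P=withdepth(im,np.c_[xs,ys]); 
        z=P[:,2]; t=P[(z>36)&(z<50)]
        print(n,s[i],P.mean(0).round(1),np.percentile(z,[5,50,95]).round(),len(t))
        if len(t)>20:
            r=cv2.minAreaRect(t[:,:2].astype(np.float32)); print("   rect",r)
top=d["top"]
for p in [(330,155),(357,186),(331,200),(275,256),(398,235),(306,191)]: print(p,withdepth(top,[p]).round(1))
# shaker top z profile
ys,xs=np.mgrid[120:212,280:380]; px=np.c_[xs.ravel(),ys.ravel()];P=withdepth(top,px)
for a,b in((60,86),(94,103),(103,140)):
    t=P[(P[:,2]>a)&(P[:,2]<b)];print(a,b,len(t),t.mean(0).round(1),cv2.minAreaRect(t[:,:2].astype(np.float32)))
for n,(x0,x1,y0,y1) in dict(top=(270,500,110,270),scene=(200,420,170,370)).items():
    cv2.imwrite(f"pics/{n}0z.png",cv2.resize(d[n]["pixels"][y0:y1,x0:x1,::-1],None,fx=3,fy=3,interpolation=cv2.INTER_CUBIC))
E
```

```text
top [207  46  38  16 523] [867.1 293.7  89.2] [76. 80. 84.] 0
top [446 165  18  17  90] [ 572.1 -295.8   26.1] [10. 20. 45.] 37
   rect ((566.9352416992188, -303.0540466308594), (19.08577537536621, 26.076663970947266), 60.688232421875)
top [175 179  55  34 793] [503.6 350.6  47.1] [35. 39. 43.] 693
   rect ((506.5879211425781, 353.79302978515625), (67.64659881591797, 131.06161499023438), 10.623746871948242)
top [452 179  36  21 106] [ 528.7 -332.4   40.7] [36. 41. 46.] 100
   rect ((535.34228515625, -334.3261413574219), (96.74402618408203, 24.66120147705078), 63.615482330322266)
scene [381 145  41  43 719] [522.5 325.6  37.5] [10. 38. 44.] 447
   rect ((510.4476318359375, 353.7488098144531), (71.1848373413086, 139.55667114257812), 10.33422565460205)
scene [573 144  27  18 146] [931.7 653.2 119. ] [109. 119. 131.] 0
scene [548 181  29  19 364] [924.9 444.8 123. ] [108. 118. 130.] 0
scene [497 212  33  29 488] [872.6 287.6  86.7] [78. 81. 84.] 0
scene [ 203  319   61   45 1113] [ 562.1 -348.5   36.5] [ 8. 39. 46.] 594
   rect ((550.5543823242188, -340.8979797363281), (100.62045288085938, 56.9476432800293), 62.6671028137207)
(330, 155) [[602.   25.7  95.6]]
(357, 186) [[523.7 -40.5 100.8]]
(331, 200) [[491.3  22.9  81.8]]
(275, 256) [[353.3 163.9  41.7]]
(398, 235) [[ 408.4 -151.3   12.7]]
(306, 191) [[511.8  84.5  95.4]]
60 86 3914 [567.2  29.7  79. ] ((579.126953125, 29.420928955078125), (196.51954650878906, 201.11134338378906), 5.896349906921387)
94 103 1529 [593.5  29.3  97.9] ((574.244873046875, 26.33373260498047), (142.74034118652344, 153.65243530273438), 3.5603997707366943)
103 140 255 [601.5  30.3 115.7] ((593.9851684570312, 16.803977966308594), (168.36085510253906, 102.70777893066406), 68.86681365966797)
```

View pics/top0z.png

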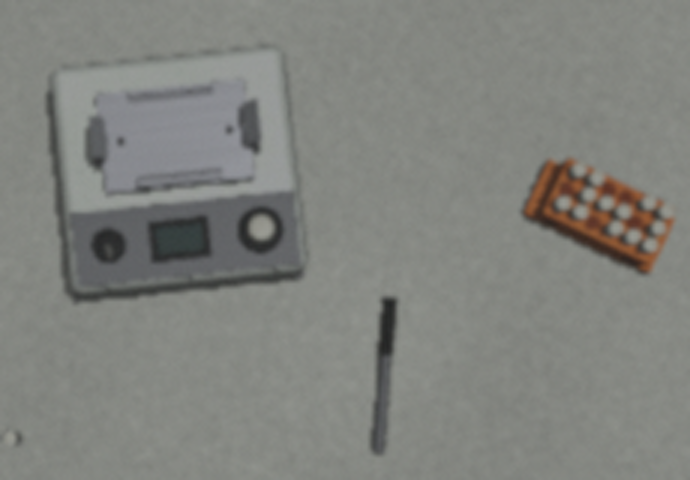

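View pics/scene0z.png

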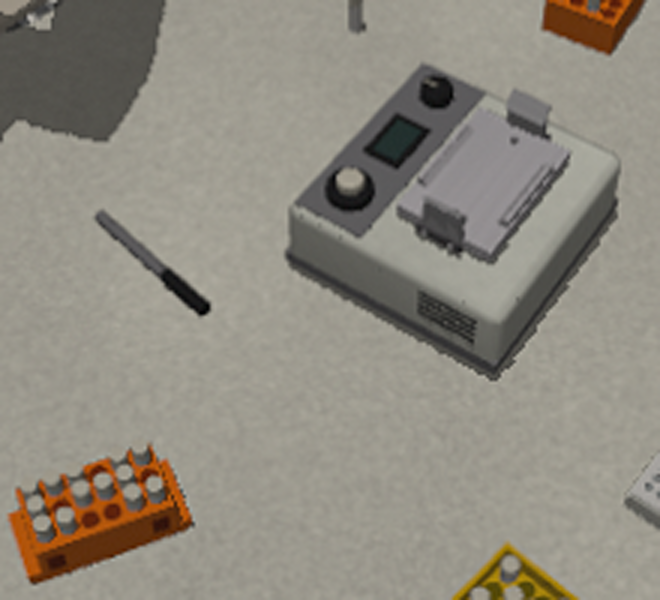

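```bash
python3 - <<'E'
from h import *
o,d=pickle.load(open("s0.pkl","rb"))
M=R.from_rotvec(o["orientation"]).as_matrix();print(M.round(3)); z=M[:,2];print("zyaw",np.degrees(np.arctan2(z[1],z[0])),"xyaw",np.degrees(np.arctan2(M[1,0],M[0,0])))
E
```

```text
[[-0.903 -0.001  0.429]
 [-0.429  0.001 -0.903]
 [-0.    -1.    -0.002]]
zyaw -64.57238632736912 xyaw -154.57238808936108
```

Emit:
servo_tool:
  moves: "0.28 0.225 -0.03 0 0 37.5; 0.28 0.225 -0.03 0 0 37.5; 0.28 0.225 -0.03 0 0 37.5; 0.28 0.225 -0.03 0 0 37.5; 0.28 0.225 -0.03 0 0 37.5; 0.28 0.225 -0.03 0 0 37.5; 0.28 0.225 -0.03 0 0 37.5; 0.28 0.225 -0.03 0 0 37.5"
  hand: 0

```text
t: 1.15
ee_pos: [547.9, -339.5, 211.3]
orientation: [-0.948, 1.549, -1.547]
ft_force: [-0.8, -0.6, 0.6]
width: 87.7
```

```bash
cat > snap.py <<'E'
import sys
from h import *
from workcell import ctrl
n,c=sys.argv[1],sys.argv[2]
o=ctrl.get_obs();im=ctrl.get_image(c);pickle.dump((o,im),open(n+".pkl","wb"))
cv2.imwrite(f"pics/{n}.png",im["pixels"][:,:,::-1])
print(round(o["t"],2),o["ee_pos"].round(1),o["ft_force"].round(1),round(o["width"],1))
E
python3 snap.py w1 wrist
```

```text
1.15 [ 547.9 -339.5  211.3] [-0.8 -0.6  0.6] 87.7
```

View pics/w1.png

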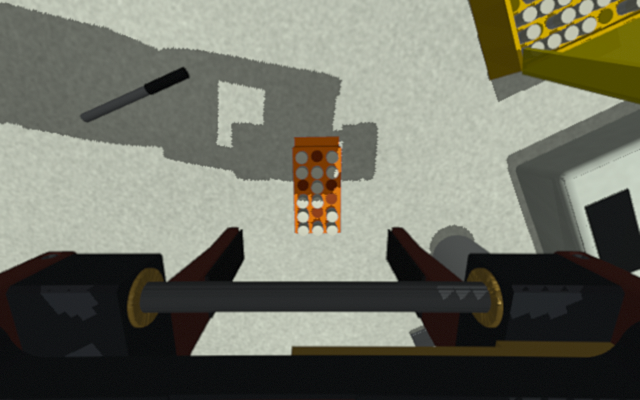

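The rack is centred at about (317,187), nearly aligned with the jaws. I'll measure it from this view.

```bash
cat > rack.py <<'E'
import sys
from h import *
o,im=pickle.load(open(sys.argv[1]+".pkl","rb"))
m=orange(im);m[:,:200]=0;m[:,440:]=0;m[:100]=0;m[250:]=0
m=cv2.morphologyEx(m,cv2.MORPH_CLOSE,np.ones((7,7)))
ys,xs=np.nonzero(m);px=np.c_[xs,ys];P=withdepth(im,px,o);z=P[:,2]
print("z hist",np.histogram(z,np.arange(-5,70,5)))
t=P[(z>38)&(z<46)];print("top z",np.median(t[:,2]));r=cv2.minAreaRect(t[:,:2].astype(np.float32));print(r)
r2=cv2.minAreaRect(onplane(im,px[(z>38)&(z<46)],42,o)[:,:2].astype(np.float32));print("plane42",r2)
f=P[(z>10)&(z<17)];print("foot",len(f),f.mean(0) if len(f) else 0)
E
python3 rack.py w1
```

```text
z hist (array([   1,    0,    0,  391,    3,    0,   17,   22,  224, 1881,   10,
         22,   55,    1]), array([-5,  0,  5, 10, 15, 20, 25, 30, 35, 40, 45, 50, 55, 60, 65]))
top z 40.951846872464955
((549.6593017578125, -341.084716796875), (98.6457290649414, 52.685367584228516), 63.69048309326172)
plane42 ((549.7615356445312, -340.68536376953125), (98.02098846435547, 52.29395294189453), 63.777408599853516)
foot 394 [ 573.88195057 -292.55866712   12.48234545]
```

Emit:
servo_tool:
  moves: "0.002 -0.0015 -0.05 0 0 0.8; 0.002 -0.0015 -0.10 0 0 0.8; 0.002 -0.0015 -0.15 0 0 0.8; 0.002 -0.0015 -0.175 0 0 0.8; 0.002 -0.0015 -0.18 0 0 0.8; 0.002 -0.0015 -0.18 0 0 0.8"
  hand: 0

```text
t: 1.95
ee_pos: [550.2, -341.9, 32.4]
orientation: [-0.955, 1.539, -1.54]
ft_force: [-0.1, 0.1, 0.4]
width: 87.8
```

Emit:
servo_tool:
  moves: "0 0 0 0 0 0; 0 0 0 0 0 0; 0 0 0 0 0 0; 0 0 0 0 0 0; 0 0 0 0 0 0; 0 0 0 0 0 0"
  hand: 255

```text
t: 2.7
ee_pos: [550.5, -340.9, 32.1]
orientation: [-0.956, 1.538, -1.538]
ft_force: [-0.8, 1.9, 6.1]
width: 53.7
```

Emit:
servo_tool:
  moves: "0 0 0.02 0 0 0; 0 0 0.05 0 0 0; 0 0 0.1 0 0 0; 0 0 0.15 0 0 0; 0 0 0.2 0 0 0; 0.01 0.03 0.24 0 0 5; 0.02 0.07 0.26 0 0 12; 0.03 0.12 0.268 0 0 20"
  hand: 255

```text
t: 3.7
ee_pos: [580.9, -220.4, 302.4]
orientation: [-1.155, 1.284, -1.29]
ft_force: [0.8, 0.9, -2.1]
width: 54.1
```

Emit:
servo_tool:
  moves: "0.007 0.04 0 0 0 4; 0.014 0.08 0 0 0 8; 0.02 0.11 0 0 0 11; 0.02 0.125 0 0 0 11; 0.02 0.126 0 0 0 11; 0.02 0.126 0 0 0 11; 0.02 0.126 0 0 0 11"

```text
t: 4.58
ee_pos: [600.2, -96.0, 299.7]
orientation: [-1.247, 1.149, -1.149]
ft_force: [1.0, 0.4, -1.6]
width: 53.5
```

```bash
python3 snap.py w2 wrist; python3 snap.py s2 scene
```

```text
4.58 [600.2 -96.  299.7] [ 1.   0.4 -1.6] 53.5
4.62 [600.3 -95.9 299.7] [-0.4 -0.  -1.7] 53.9
```

View pics/w2.png

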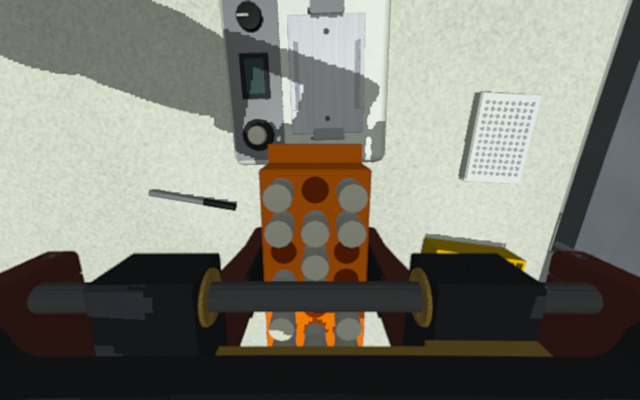

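View pics/s2.png

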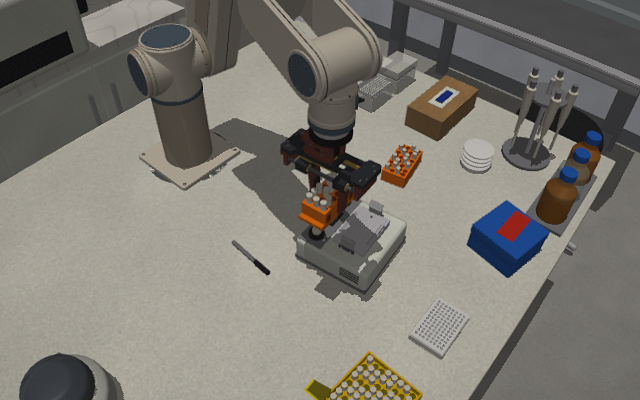

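Rack held. The platform is at (288–367, 12–138), with clip tabs at (325,5) and (328,133) and the button at (258,135). Next I'll get the platform pose from depth and rays.

```bash
python3 - <<'E'
from h import *
o,im=pickle.load(open("w2.pkl","rb"))
g=cv2.resize(im["pixels"][0:170,210:400,::-1],None,fx=4,fy=3.5,interpolation=cv2.INTER_CUBIC);cv2.imwrite("pics/w2z.png",g)
ys,xs=np.mgrid[0:165,215:400];px=np.c_[xs.ravel(),ys.ravel()];P=withdepth(im,px,o);z=P[:,2]
def rect(a,b,nm,sel=None,zz=None):
    m=((z>a)&(z<b)); 
    if sel is not None: m&=sel
    M=np.zeros((165,185),np.uint8);M.ravel()[m]=1
    k,l,s,c=cv2.connectedComponentsWithStats(M)
    for i in np.argsort(-s[1:,4])[:3]+1:
        if s[i,4]<30: continue
        q=P[(l==i).ravel()]; print(nm,s[i],q.mean(0).round(1),[np.round(v,1) for v in cv2.minAreaRect(q[:,:2].astype(np.float32))])
rect(75,85,"box"); rect(94,101,"plat"); rect(101.5,108,"rail/btn"); rect(112,140,"tab")
print("holes",withdepth(im,[(326,30),(326,115)],o).round(1), "btn",withdepth(im,[(258,135)],o).round(1))
E
```

```text
box [    5     0   170   164 12865] [568.7  28.7  79.4] [array([581.2,  20.7]), array([190.9, 182.5]), np.float64(6.2)]
plat [  72   13   79  121 7903] [601.6  33.8  97.1] [array([602.3,  29.6]), array([ 84.7, 123.8]), np.float64(5.6)]
plat [ 32 126  19  19 259] [526.3 -41.2  99.2] [array([525.8, -41.4]), array([21.1, 20.7]), np.float64(75.8)]
plat [148  52   2  37  39] [643.2  39.1  96.8] [array([643.1,  38.9]), array([ 1.3, 36.9]), np.float64(4.8)]
rail/btn [141  39   9  69 382] [639.2  34.4 103.5] [array([638.5,  33.4]), array([ 8.1, 69.1]), np.float64(5.2)]
rail/btn [ 74  41   9  69 347] [565.3  26.5 103.5] [array([565.9,  25.6]), array([ 6.6, 69.4]), np.float64(6.0)]
tab [ 94   0  36  14 482] [596.3  88.8 119.6] [array([596.4,  88.7]), array([35. ,  9.1]), np.float64(4.6)]
tab [ 98 128  32  12 365] [609.2 -32.5 122.3] [array([609.3, -32.4]), array([33.6, 11.6]), np.float64(4.6)]
holes [[597.9  75.   97. ]
 [605.9 -12.1  97.8]] btn [[528.1 -41.1  98.8]]
```

View pics/w2z.png

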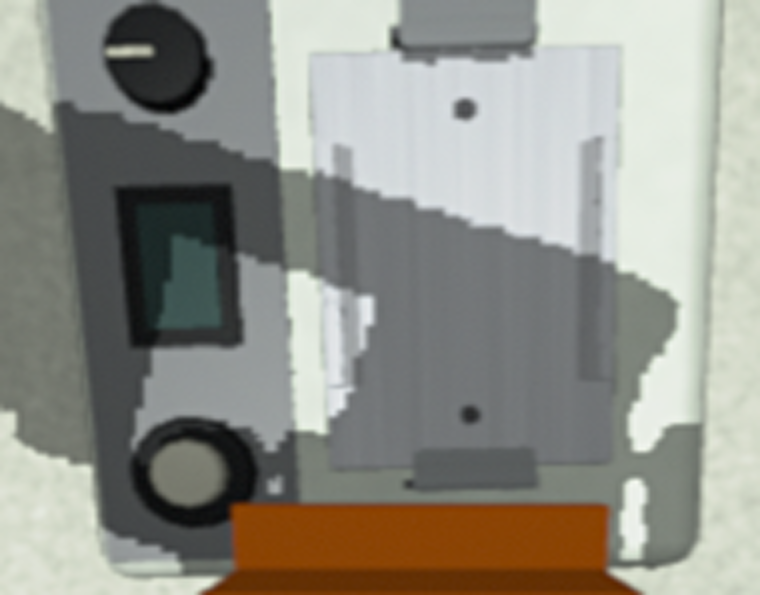

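```bash
python3 - <<'E'
from h import *
o,im=pickle.load(open("w2.pkl","rb"))
M=R.from_rotvec(o["orientation"]).as_matrix();print(M.round(4),np.degrees(np.arctan2(M[1,2],M[0,2])))
m=orange(im);m[:140]=0;m[245:]=0;m[:,:255]=0;m[:,380:]=0
ys,xs=np.nonzero(m);px=np.c_[xs,ys];P=withdepth(im,px,o)
h,e=np.histogram(P[:,2],np.arange(255,330,3));print([(int(a),int(b)) for a,b in zip(e,h) if b>20])
L=(P-o["ee_pos"])@M
zf=P[:,2]
for a,b,n in((278,290,"foot"),(306,316,"top")):
    q=L[(zf>a)&(zf<b)];p=P[(zf>a)&(zf<b)]
    if len(q)<30: continue
    print(n,len(q),np.median(zf[(zf>a)&(zf<b)]),[np.round(v,2) for v in cv2.minAreaRect(p[:,:2].astype(np.float32))],"toolx",np.percentile(q[:,0],[0.5,99.5]).round(1),"toolz",np.percentile(q[:,2],[.5,99.5]).round(1))
    # left/right edges slope
    for s in (0.5,99.5):
        xs_=[];zs=[]
        for lo in np.arange(q[:,0].min(),q[:,0].max()-2,2):
            c=q[(q[:,0]>=lo)&(q[:,0]<lo+2)]
            if len(c)>8: xs_.append(c[:,0].mean());zs.append(np.percentile(c[:,2],s))
        if len(xs_)>4: print("  edge",np.polyfit(xs_,zs,1))
E
```

```text
[[ 8.080e-02 -1.000e-04  9.967e-01]
 [-9.967e-01 -2.000e-04  8.080e-02]
 [ 2.000e-04 -1.000e+00 -1.000e-04]] 4.637155509371558
[(276, 89), (279, 1678), (282, 29), (285, 65), (288, 93), (291, 36), (294, 68), (297, 100), (300, 90), (303, 61), (306, 2760), (309, 683)]
foot 1912 280.08877498566187 [array([606.46, -48.77]), array([37.46, 74.94]), np.float64(60.15)] toolx [-59.2 -49. ] toolz [-26.8  25.5]
  edge [  0.0601442  -23.48892872]
  edge [-0.03798357 23.17303829]
top 3443 308.42023391261625 [array([597.12, -66.19]), array([53.75, 38.83]), np.float64(4.64)] toolx [-49.2 -11.1] toolz [-26.9  25.6]
  edge [-2.21005931e-02 -2.74591243e+01]
  edge [1.62422569e-02 2.59798821e+01]
```

Emit:
servo_tool:
  moves: "0.0026 0.045 0 0 0 0.8; 0.0026 0.09 0 0 0 0.8; 0.0026 0.12 -0.02 0 0 0.8; 0.0026 0.1262 -0.06 0 0 0.8; 0.0026 0.1262 -0.10 0 0 0.8; 0.0026 0.1262 -0.13 0 0 0.8; 0.0026 0.1262 -0.135 0 0 0.8; 0.0026 0.1262 -0.135 0 0 0.8"

```text
t: 5.68
ee_pos: [603.5, 31.0, 165.2]
orientation: [-1.253, 1.138, -1.138]
ft_force: [0.7, -0.0, -2.3]
width: 54.4
```

```bash
python3 snap.py w3 wrist; python3 snap.py s3 scene;python3 snap.py t3 top; python3 - <<'E'
from h import *
o,im=pickle.load(open("s3.pkl","rb"))
cv2.imwrite("pics/s3z.png",cv2.resize(im["pixels"][170:300,280:430,::-1],None,fx=4,fy=4,interpolation=cv2.INTER_CUBIC))
o,im=pickle.load(open("t3.pkl","rb"))
cv2.imwrite("pics/t3z.png",cv2.resize(im["pixels"][110:220,270:390,::-1],None,fx=4,fy=4,interpolation=cv2.INTER_CUBIC))
E
```

```text
5.67 [603.5  31.  165.2] [ 0.7 -0.  -2.3] 54.4
5.72 [603.9  31.  165.9] [-0.8  0.2 -0.9] 53.6
5.78 [604.   31.1 166.2] [ 0.3 -0.8 -1.8] 53.8
```

View pics/w3.png

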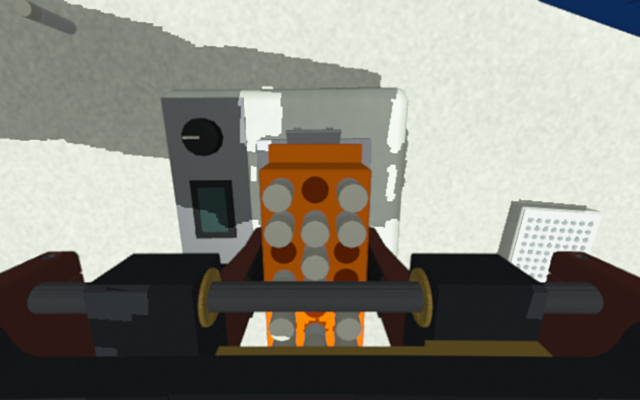

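View pics/s3z.png

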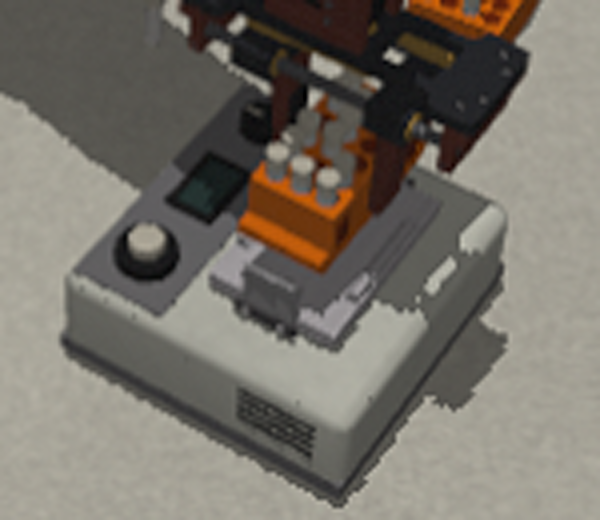

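```bash
python3 - <<'E'
from h import *
o,im=pickle.load(open("w3.pkl","rb"))
o["ee_pos"]=np.array([603.7,31.0,165.5])
M=R.from_rotvec(o["orientation"]).as_matrix();print(np.degrees(np.arctan2(M[1,2],M[0,2])))
ys,xs=np.mgrid[90:245,240:400];px=np.c_[xs.ravel(),ys.ravel()];P=withdepth(im,px,o);L=(P-o["ee_pos"])@M
og=orange(im)[90:245,240:400].ravel()>0
z=P[:,2]
for a,b,n,s in((90,101,"plat",~og),(101.5,108,"rail",~og),(110,135,"tab",~og),(142,150,"foot",og),(168,180,"top",og)):
    m=(z>a)&(z<b)&s; W=np.zeros((155,160),np.uint8);W.ravel()[m]=1
    k,l,st,c=cv2.connectedComponentsWithStats(W)
    for i in np.argsort(-st[1:,4])[:2]+1:
        if st[i,4]<40: continue
        q=L[(l==i).ravel()];print(n,st[i],"z",np.median(P[(l==i).ravel(),2]).round(1),"toolx",np.percentile(q[:,0],[.5,99.5]).round(1),"toolz",np.percentile(q[:,2],[.5,50,99.5]).round(1))
E
```

```text
5.501018617388572
plat [ 16  49  31  33 395] z 97.0 toolx [-60.2 -38.5] toolz [-43.7 -38.3 -21.6]
plat [100  48  31  31 358] z 97.1 toolx [-60.9 -40.1] toolz [17.7 35.2 40. ]
tab [ 46  40  55  14 754] z 125.4 toolx [-66.7 -58.5] toolz [-18.6  -1.8  14.9]
foot [  29   54   93   20 1757] z 145.8 toolx [-59.2 -49.1] toolz [-26.5  -0.5  25.3]
top [  19   77  112   78 4083] z 174.3 toolx [-49.3 -11.1] toolz [-27.1  -1.   25.7]
```

View pics/t3z.png

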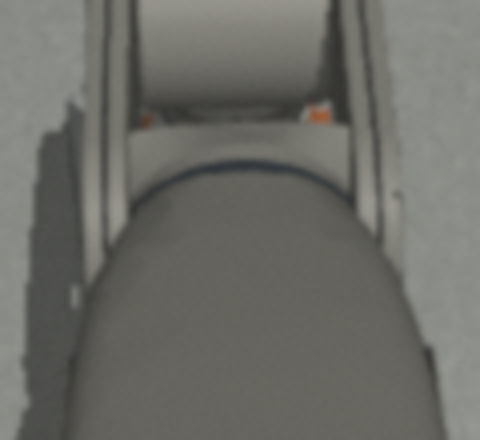

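Emit:
servo_tool:
  moves: "-0.0012 -0.0008 -0.006 0 0 0; -0.0012 -0.0008 -0.012 0 0 0; -0.0012 -0.0008 -0.016 0 0 0; -0.0012 -0.0008 -0.018 0 0 0; -0.0012 -0.0008 -0.020 0 0 0; -0.0012 -0.0008 -0.022 0 0 0; -0.0012 -0.0008 -0.024 0 0 0; -0.0012 -0.0008 -0.024 0 0 0"

```text
t: 6.82
ee_pos: [603.7, 30.6, 142.3]
orientation: [-1.25, 1.134, -1.14]
ft_force: [0.6, 0.6, 4.8]
width: 53.9
```

Emit:
servo_tool:
  moves: "-0.0005 0 -0.002 0 0 0; -0.0005 0 -0.004 0 0 0; -0.0005 0 -0.006 0 0 0; -0.0005 0 -0.008 0 0 0; -0.0005 0 -0.01 0 0 0; -0.0005 0 -0.01 0 0 0"

```text
t: 7.58
ee_pos: [600.9, 30.5, 130.3]
orientation: [-1.254, 1.139, -1.137]
ft_force: [-0.0, -0.9, -2.2]
width: 53.7
```

Emit:
servo_tool:
  moves: "0 0 -0.001 0 0 0; 0 0 -0.002 0 0 0; 0 0 -0.003 0 0 0; 0 0 -0.003 0 0 0"

```text
t: 8.07
ee_pos: [601.2, 30.5, 130.0]
orientation: [-1.253, 1.138, -1.138]
ft_force: [-8.3, -0.8, 20.1]
width: 54.2
```

```bash
python3 snap.py w4 wrist; python3 snap.py s4 scene; python3 - <<'E'
from h import *
o,im=pickle.load(open("s4.pkl","rb"))
cv2.imwrite("pics/s4z.png",cv2.resize(im["pixels"][170:300,280:430,::-1],None,fx=4,fy=4,interpolation=cv2.INTER_CUBIC))
o,im=pickle.load(open("w4.pkl","rb"))
cv2.imwrite("pics/w4z.png",cv2.resize(im["pixels"][80:260,220:420,::-1],None,fx=3,fy=3,interpolation=cv2.INTER_CUBIC))
E
```

```text
8.07 [601.2  30.5 130. ] [-8.3 -0.8 20.1] 54.2
8.12 [601.2  30.5 130. ] [-8.9  0.4 20.7] 53.8
```

View pics/s4z.png

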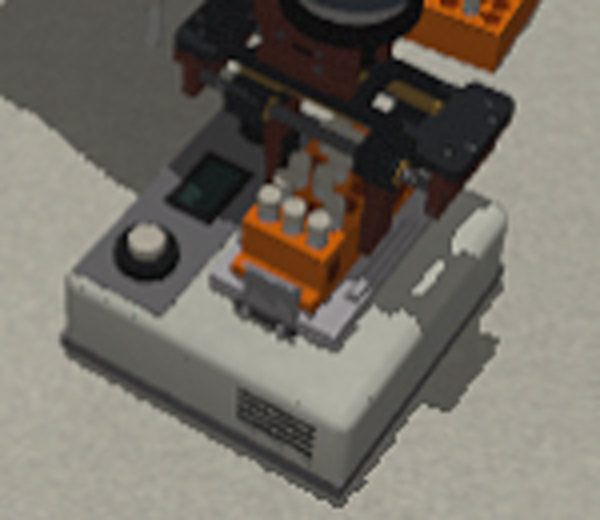

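View pics/w4z.png

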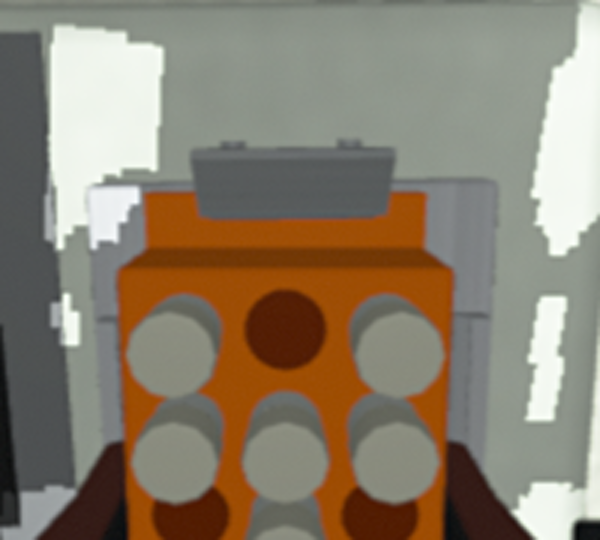

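Both tabs lie over the feet and 20 N meets a hard stop at z = 130, so the rack is home. Next I relieve the load, open the jaws, and go up.

Emit:
servo_tool:
  moves: "0.0005 0 0.0015 0 0 0; 0.0005 0 0.0028 0 0 0; 0.0005 0 0.0028 0 0 0"

```text
t: 8.55
ee_pos: [601.8, 30.5, 130.2]
orientation: [-1.253, 1.138, -1.138]
ft_force: [0.0, 0.8, -1.3]
width: 53.9
```

Emit:
servo_tool:
  moves: "0 0 0 0 0 0; 0 0 0 0 0 0; 0 0 0 0 0 0; 0 0 0 0 0 0; 0 0 0 0 0 0; 0 0 0 0 0 0"
  hand: 0

```text
t: 9.3
ee_pos: [601.8, 30.5, 130.5]
orientation: [-1.253, 1.138, -1.138]
ft_force: [1.0, 0.0, 0.2]
width: 88.0
```

Emit:
servo_tool:
  moves: "0 0 0.03 0 0 0; 0 0 0.08 0 0 0; 0 0 0.13 0 0 0; 0 -0.03 0.17 0 0 0; 0 -0.08 0.18 0 0 0; 0 -0.11 0.18 0 0 0; 0 -0.11 0.18 0 0 0; 0 -0.11 0.18 0 0 0"

```text
t: 10.3
ee_pos: [601.6, -79.0, 310.2]
orientation: [-1.253, 1.139, -1.137]
ft_force: [0.4, -1.1, 0.1]
width: 87.8
```

```bash
python3 snap.py w5 wrist; python3 snap.py s5 scene; python3 - <<'E'
from h import *
o,im=pickle.load(open("s5.pkl","rb"))
cv2.imwrite("pics/s5z.png",cv2.resize(im["pixels"][170:300,280:430,::-1],None,fx=4,fy=4,interpolation=cv2.INTER_CUBIC))
E
```

```text
10.3 [601.6 -79.  310.2] [ 0.4 -1.1  0.1] 87.8
10.35 [601.6 -78.7 310.2] [0.5 0.3 0. ] 88.1
```

View pics/w5.png

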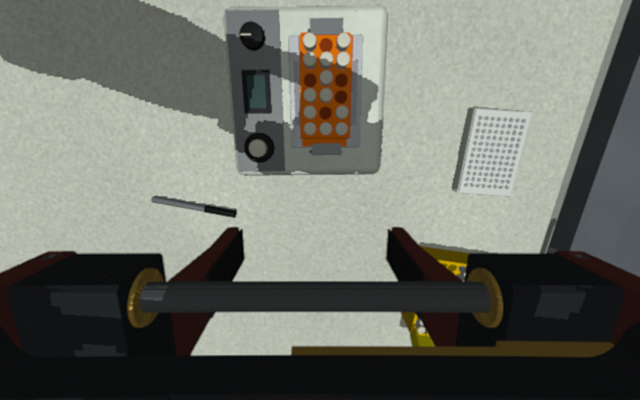

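View pics/s5z.png

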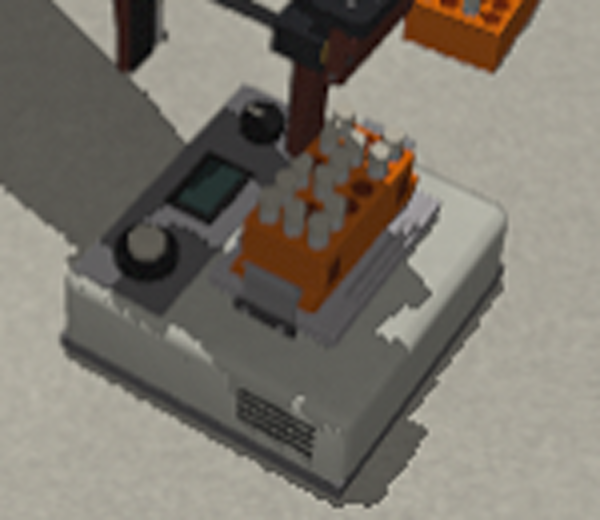

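```bash
python3 - <<'E'
from h import *
o,im=pickle.load(open("w5.pkl","rb"))
ys,xs=np.mgrid[0:180,215:400];px=np.c_[xs.ravel(),ys.ravel()];P=withdepth(im,px,o);z=P[:,2]
og=orange(im)[0:180,215:400].ravel()>0
for a,b,n,s in((94,101,"plat",~og),(101.3,108,"rail",~og),(112,135,"tab",~og),(107,114,"foot",og),(135,143,"top",og)):
    m=(z>a)&(z<b)&s; W=np.zeros((180,185),np.uint8);W.ravel()[m]=1;W=cv2.morphologyEx(W,cv2.MORPH_CLOSE,np.ones((3,3)))if n=="top" else W
    k,l,st,c=cv2.connectedComponentsWithStats(W)
    for i in np.argsort(-st[1:,4])[:3]+1:
        if st[i,4]<20: continue
        q=P[(l==i).ravel()&(z>a)&(z<b)];print(n,st[i],q.mean(0).round(1),"zmed",np.median(q[:,2]).round(1),[np.round(v,1) for v in cv2.minAreaRect(q[:,:2].astype(np.float32))])
for n,c in (("w2",(258,135)),("w5",(258,148))):
    o,im=pickle.load(open(n+".pkl","rb"))
    g=im["pixels"][c[1]-22:c[1]+22,c[0]-22:c[0]+22]
    cv2.imwrite(f"pics/b{n}.png",cv2.resize(g[:,:,::-1],None,fx=8,fy=8))
    Y,X=np.mgrid[c[1]-22:c[1]+22,c[0]-22:c[0]+22];p=np.c_[X.ravel(),Y.ravel()];Q=withdepth(im,p,o)
    m=(Q[:,2]>96.5)&(Q[:,2]<104)&(np.hypot(Q[:,0]-527,Q[:,1]+41)<14)
    print(n,m.sum(),Q[m].mean(0).round(1),cv2.minEnclosingCircle(onplane(im,p[m],102,o)[:,:2].astype(np.float32)))
    m=(Q[:,2]>86)&(Q[:,2]<94);print("collar",m.sum(),cv2.minEnclosingCircle(Q[m][:,:2].astype(np.float32)))
E
```

```text
plat [ 73  35  23 113 776] [567.2  27.2  97.3] zmed 97.0 [array([572.4,  26.5]), array([ 23.5, 123.7]), np.float64(6.1)]
plat [126  35  22 112 733] [636.9  32.6  97.5] zmed 97.2 [array([638.6,  32.9]), array([ 21.2, 123.2]), np.float64(0.4)]
plat [ 34 139  18  18 237] [526.3 -40.8  99.3] zmed 99.5 [array([526. , -41.2]), array([20.6, 20.1]), np.float64(49.5)]
rail [138  59   9  66 351] [638.8  35.  103.4] zmed 103.5 [array([638.5,  33.5]), array([ 7.4, 70.3]), np.float64(5.7)]
rail [ 75  60   8  65 330] [565.4  26.9 103.5] zmed 103.6 [array([565.9,  25.9]), array([ 6.9, 69.2]), np.float64(5.9)]
tab [ 95  18  33  17 540] [595.8  91.3 122.5] zmed 122.8 [array([595.9,  91.4]), array([33. , 11.9]), np.float64(5.3)]
tab [ 96 143  30  12 354] [608.8 -32.2 122.1] zmed 122.1 [array([608.9, -32.2]), array([33.6, 11.9]), np.float64(5.4)]
foot [ 87 138  45   8 256] [605.8 -24.  110.4] zmed 110.4 [array([606.5, -25. ]), array([51.7,  8.2]), np.float64(5.6)]
top [  85   35   53  103 2579] [601.   30.8 139. ] zmed 139.0 [array([601.3,  29.8]), array([53. , 98.5]), np.float64(5.2)]
w2 267 [526.1 -41.3  99.4] ((526.7078247070312, -41.04729461669922), 10.784335136413574)
collar 496 ((525.6258544921875, -41.03258514404297), 18.943464279174805)
w5 236 [526.1 -40.9  99.5] ((526.6886596679688, -40.806236267089844), 10.604771614074707)
collar 461 ((525.7154541015625, -41.06561279296875), 18.676315307617188)
```

View pics/bw5.png

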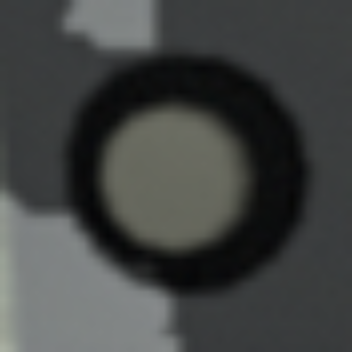

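Rack is seated: apparent top is 41.9 mm above the platform, centred within 1 mm, clip tabs unspread. Now close the jaws and go over the button at (526.6,-40.4).

Emit:
servo_tool:
  moves: "-0.04 0.02 0 0 0 0; -0.075 0.0385 0 0 0 0; -0.075 0.0385 -0.04 0 0 0; -0.075 0.0385 -0.08 0 0 0; -0.075 0.0385 -0.12 0 0 0; -0.075 0.0385 -0.15 0 0 0; -0.075 0.0385 -0.165 0 0 0; -0.075 0.0385 -0.165 0 0 0"
  hand: 255

```text
t: 11.4
ee_pos: [526.5, -40.5, 144.9]
orientation: [-1.255, 1.139, -1.136]
ft_force: [1.1, 0.4, 0.3]
width: 11.2
```

```bash
python3 snap.py s6 scene; python3 - <<'E'
from h import *
o,im=pickle.load(open("s6.pkl","rb"))
cv2.imwrite("pics/s6z.png",cv2.resize(im["pixels"][170:300,280:430,::-1],None,fx=4,fy=4,interpolation=cv2.INTER_CUBIC))
E
```

```text
11.4 [526.5 -40.5 144.9] [1.1 0.4 0.3] 11.2
```

View pics/s6z.png

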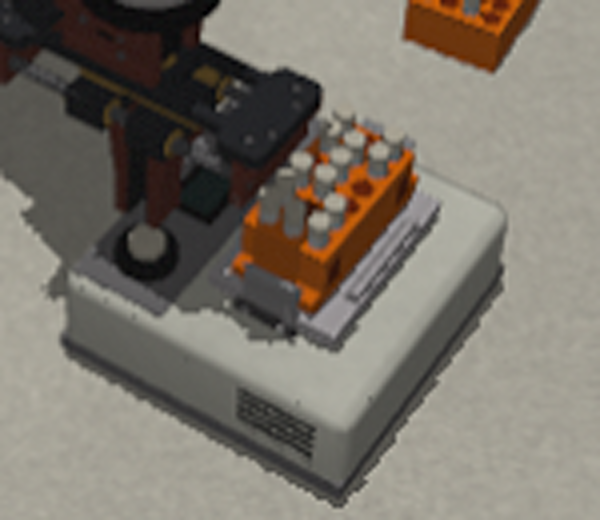

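The outer end of the gripper comes close over the rack, so I'll turn it 90° so that its long side stays clear.

Emit:
servo_tool:
  moves: "0 0 0.05 0 0 0; 0 0 0.05 0 0 10; 0 0 0.05 0 0 20; 0 0 0.05 0 0 30; 0 0 0.05 0 0 40; 0 0 0.05 0 0 50; 0 0 0.05 0 0 60; 0 0 0.05 0 0 70"
  hand: 255

```text
t: 12.45
ee_pos: [527.7, -41.0, 197.3]
orientation: [-1.562, 0.191, -0.196]
ft_force: [0.2, 0.4, -0.6]
width: 0.4
```

Emit:
servo_tool:
  moves: "0 0 0 0 0 10; 0 0 0 0 0 15; 0 0 -0.02 0 0 15; 0 0 -0.04 0 0 15; 0 0 -0.055 0 0 15; 0 0 -0.06 0 0 15; 0 0 -0.06 0 0 15"

```text
t: 13.32
ee_pos: [527.0, -41.0, 135.7]
orientation: [-1.571, -0.007, 0.007]
ft_force: [-0.3, -0.1, 0.6]
width: 0.3
```

```bash
python3 snap.py s7 scene; python3 - <<'E'
from h import *
o,im=pickle.load(open("s7.pkl","rb"))
cv2.imwrite("pics/s7z.png",cv2.resize(im["pixels"][170:300,280:430,::-1],None,fx=4,fy=4,interpolation=cv2.INTER_CUBIC))
E
```

```text
13.32 [527.  -41.  135.7] [-0.3 -0.1  0.6] 0.3
```

View pics/s7z.png

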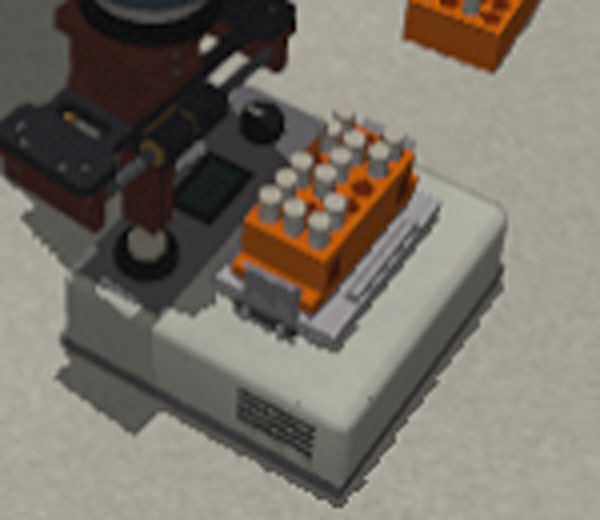

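Emit:
servo_tool:
  moves: "0 0.0003 -0.008 0 0 0; 0 0.0003 -0.014 0 0 0; 0 0.0003 -0.017 0 0 0; 0 0.0003 -0.0195 0 0 0; 0 0.0003 -0.021 0 0 0; 0 0.0003 -0.021 0 0 0; 0 0.0003 -0.021 0 0 0"

```text
t: 14.25
ee_pos: [526.8, -40.7, 115.2]
orientation: [-1.571, -0.007, 0.007]
ft_force: [-3.4, 0.9, 11.6]
width: 0.4
```

Emit:
servo_tool:
  moves: "0 0 -0.001 0 0 0; 0 0 -0.001 0 0 0"

```text
t: 14.5
ee_pos: [526.8, -40.7, 115.0]
orientation: [-1.571, -0.007, 0.007]
ft_force: [-6.2, 1.0, 20.0]
width: 0.3
```

Emit:
servo_tool:
  moves: "0 0 0.01 0 0 0; 0 0 0.05 0 0 0; 0 0 0.10 0 0 0; -0.04 -0.04 0.15 0 0 0; -0.08 -0.08 0.18 0 0 0; -0.12 -0.12 0.20 0 0 0; -0.13 -0.13 0.20 0 0 0; -0.13 -0.13 0.20 0 0 0"

```text
t: 15.5
ee_pos: [396.1, -171.6, 314.0]
orientation: [-1.571, -0.006, 0.004]
ft_force: [0.9, 0.4, 0.1]
width: 0.1
```

```bash
python3 snap.py s8 scene;python3 snap.py t8 top; python3 - <<'E'
from h import *
o,im=pickle.load(open("s8.pkl","rb"))
cv2.imwrite("pics/s8z.png",cv2.resize(im["pixels"][140:300,230:430,::-1],None,fx=4,fy=3.7,interpolation=cv2.INTER_CUBIC))
o0,d=pickle.load(open("s0.pkl","rb"))
for n,im0,im1 in(("scene",d["scene"],im),):
    for a in(im0,im1):
        og=orange(a)>0;ys,xs=np.nonzero(og);P=withdepth(a,np.c_[xs,ys])
        t=P[(P[:,2]>36)&(P[:,2]<46)&(P[:,1]>250)&(P[:,0]<650)];print("big rack",cv2.minAreaRect(t[:,:2].astype(np.float32)))
        print("tube/pen px mean", a["pixels"][165:185,312:326].mean().round(1),a["pixels"][238:276,230:272].mean().round(1))
        Y,X=np.mgrid[205:260,300:340];P=withdepth(a,np.c_[X.ravel(),Y.ravel()]);m=(np.hypot(P[:,0]-526,P[:,1]+41)<9)&(P[:,2]>94);print("btn z",np.median(P[m,2]),m.sum())
    t=withdepth(im1,np.argwhere(orange(im1)>0)[:,::-1]);t=t[(t[:,2]>135)&(t[:,2]<143)];print("rack",t[:,2].mean(),cv2.minAreaRect(t[:,:2].astype(np.float32)))
E
```

```text
15.5 [ 396.1 -171.6  314. ] [0.9 0.4 0.1] 0.1
15.55 [ 396.7 -171.   313.6] [-0.   0.1 -0.9] 0.5
big rack ((510.31939697265625, 353.7254333496094), (70.92414093017578, 139.55667114257812), 10.334224700927734)
tube/pen px mean 136.5 141.0
btn z 100.04900663002479 37
big rack ((510.02618408203125, 354.0574035644531), (70.93711853027344, 141.62925720214844), 10.692704200744629)
tube/pen px mean 139.5 99.9
btn z 100.22055053166662 37
rack 139.56373669988778 ((779.4957885742188, 301.2562255859375), (757.64599609375, 98.96707153320312), 58.134674072265625)
```

View pics/s8z.png

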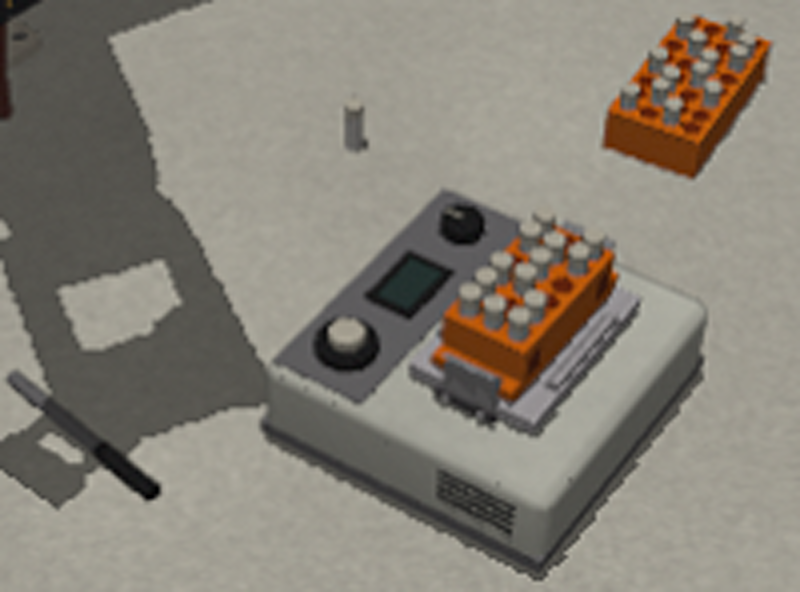

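The rack is clipped in, the button is up again, the bystanders have not moved and the arm is clear.

```bash
python3 -c "
from workcell import ctrl
print(ctrl.close_job())"
```

```text
the job is handed in; nothing more can be done
None
```

I clipped the small rack onto the shaker, let go of it, gave the start button a full press, backed the arm off, and handed the job in at about 15.6 s. The hand-in gave no verdict.

**Rack:** I pressed it down until it met a hard stop at 20 N, with both clip tabs over its feet. After I let go, its top measured 41.9 mm above the platform (42 expected). It was about 1 mm off centre, less than 0.5° out of line, and the clip tabs had not spread from their starting position.

**Button:** it reached a hard stop at 12–20 N, with the fingertips about 6 mm below its nominal top height. Afterwards it read 100.2 mm high, against 100.0 mm before the press, so it is up again.

**Bystanders:** the larger rack measured within 1 mm of where it started. The tube and pen look unmoved, but I only checked those by eye.

**Checks that disagreed or failed:**
- **Low height readings:** camera heights on the shaker read 1–2 mm low (button top 100 instead of 102 mm), both before and after the press.
- **Shaker display:** the screen showed no visible change after the press, so the force and travel are my only evidence of it.
- **Final rack-top fit:** the rectangle fit in the last scene view was spoiled by other orange pixels. The rack's final position therefore rests on the wrist-camera measurement taken before the press, plus the last picture.

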